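# Set up a punching die: feed the sheet home, seat the square punch

### The job

With the fingertips, first push the brass sheet by its upright tab into the die set until it is fully home against the rear stop; then press the square-headed punch gently straight down until it rests on the sheet, and withdraw. Only push and press: do not grip or lift anything, and leave the other three punches and everything else on the bench where they are.

Things in the scene. Friction and masses are not known exactly. Their poses are not given: they have to be found in the camera images.
- die_set: Steel punching die set, fixed: 100 mm (its x) by 250 mm (y), 58 mm high. Origin at the centre of its underside; x is the direction in which the sheet is fed (away from the operator), y left, z up. Slot for the sheet 22 to 40 mm high, open at the front (x = -50 mm). Four punches stand in its top in a row along y at x = 0 (y = -69, -23, 23, 69 mm); which is in which hole varies
- sheet (a joint): Feed of the brass sheet (2 mm thick, 170 mm wide, upper side 26 mm above the bench), which slides along the die set's x in the slot; metres. 0 to 0.030 at the start; 0.065 = fully home against the rear stop. It slides stiffly (about 2 N) and stays where it is left
- sheet_tab (a point): Middle of the near face (facing the operator, the die set's -x) of the upright tab on the sheet's near edge. The tab is 50 mm wide along the die set's y, 2 mm thick, and stands from 24 to 54 mm above the bench; this point is 39 mm above the bench. It moves with the sheet: it lies at x = -143 mm + feed, y = 0 of the die set (-78 mm when home)
- square_punch (a joint): How far the square-headed punch is pressed down, metres. 0 to 0.003 at the start; 0.014 = its foot rests on the brass sheet and it goes no further; negative = pulled up out of the die set. The tight guide holds it with about 4 N of friction; it has no spring and stays where it is left
- square_top (a point): Centre of the flat top of the square-headed punch: the only punch with a square head, 26 x 26 mm and 14 mm high, bare steel, sides along the die set's x and y. The top is 90 mm above the bench less the amount pressed (76 mm when fully down)
- wide_top (a point): Centre of the flat top of the wide punch (round mushroom head 34 mm across, 90 mm above the bench). To be left alone
- ball_top (a point): Top of the ball-headed punch (steel ball 22 mm across, 90 mm above the bench). To be left alone
- slim_top (a point): Centre of the top of the slim punch (plain 12 mm round pin on a 16 mm shank, 90 mm above the bench). To be left alone
- disc_on_plate: Bystander: loose brass disc, 22 mm across, 5 mm thick, lying on the left end of the guide plate; origin at its underside
- spare_punch: Bystander: loose spare punch, 20 mm thick, 55 mm tall, standing upright on the bench to the left of the sheet; origin at its foot
- blank: Bystander: loose brass disc, 32 mm across, 5 mm thick, on the bench to the right of the sheet; origin at its underside
- doming_block: Bystander: 50 mm steel cube with a hollow in its top, on the bench to the right of the die set; origin at its underside
- hammer: Bystander: small hammer, 260 mm long, wooden handle, lying to the left of the die set; its x runs along the handle towards the head
- mallet: Bystander: mallet with a 48 mm wooden head, about 240 mm long, lying to the right of the doming block; its x runs along the handle towards the head
- wax_jar: Bystander: small jar with steel cap, 56 mm across, 60 mm tall, behind the die set; origin at its underside
- mug: Bystander: white mug, 76 mm across, 80 mm tall, behind the die set; origin at its underside

How it is judged:
By the outcome, as a careful person would: the job done as asked, in the order asked, and still so for the second after the job is handed in, with the robot touching nothing.
It also fails if it takes over 45 s, if anything falls off the work surface, if the arm or the gripper's body presses on something with over 40 N, if the wrist force passes 120 N, or if a joint passes its speed limit or range.

### The arm

A 6-joint arm with a two-finger parallel gripper is mounted at the origin on the work surface. World frame = base frame: x ahead of the robot, y to its left, z up, the work surface at z = 0. Lengths are in mm, angles in rad, forces in N, time in s.
With the tool pointing down it reaches from about 400 to 825 mm from the base axis. Payload 7 kg.
Tool frame: the origin (TCP) lies on the centre line of the jaws, within the pads' length; the fingertips stand ahead of it and the grasp point (between the pads) lies 5 mm behind it (r.tcp_to_tips is the z of the fingertips in the tool frame, in mm); z points along the fingers, y is the line along which they close (so a half turn about z gives the same grasp; the last joint's range is limited). The gripper opens to 88 mm and grips with 3 to 60 N. Pads are 19 mm wide; open, the fingers measure 130 mm over their backs; the gripper's body (78 mm by 193 mm) begins 47 mm behind the grasp point.
Start: joints at [1.425, 0.359, 0.012, 0, -1.224, -0.288], TCP at [283.723, 612.451, 240.561] pointing down, gripper open.
Joint ranges: [-3.07, 3.07], [-1.43, 2.12], [-1.02, 1.25], [-3.03, 1.67], [-3.05, -0], [-3.03, 3.03]. Speed limits (rad/s): [2.39, 2.39, 3.01, 3.14, 3.14, 3.14].

### API

Orientations are given as a unit quaternion [w, x, y, z].
In Python, from plant import r, cams, job gives the robot as it stands. The module is installed in compiled form; this text tells all that it offers.
- The arm moves only by the tool jog_arm, never from a script. Its argument "motion" is a list that holds one entry, the list of rows, each a list of 7 numbers: the turn, a rotation vector about the tool's x, y, z in units of 10 degrees (1.0 is 10 degrees), then the shift along the tool's x, y, z in units of 60 mm (1.0 is 60 mm), then the finger opening in mm, from 0 to 87.6. A call has 1 to 10 rows; each row is the pose to reach, as a shift and turn from the pose commanded when the call began, along the tool's axes at that moment; what a row does not reach only later rows make up. A row lasts 1/8 s, in which the tool goes at most 62.5 mm and 10.7 degrees, less where a joint would pass 70% of its speed; a pose out of reach is approached as far as the arm can. A call with a gripper value outside its range is refused whole. The fingers move at their own pace and stop on an object; "grip_force" is the grip in N (left out, the last holds). Time passes only in rows, so rows that repeat a pose let the fingers close. It gives the time, the measured TCP pose, the force, the opening and the grip force at its end, in the units of the state.
- r.state(): the state, without advancing time (a new reading comes with each control period).
- cams.grab_frame(name): name is "side" or "top"; returns a dict with "frame" (384x512x3 uint8, red, green, blue), "intrinsics" (3x3 intrinsics, pixels), "T" (4x4, takes a point from camera to world coordinates). Camera axes: x right, y up, looking along -z (the intrinsics and any distortion apply to the point x, -y, -z); pixel columns grow to the right and rows downward; lengths in mm; the calibration is good to about 2 mm. A picture is of the moment at which its call begins. There is no depth.
- job.job_done(): hands the job in; it is judged then, once.
The state is a dict: "clock": time; "joint_positions": joint angles; "joint_velocities": joint speeds; "effort": joint torques, N m; "eef_pos": TCP position; "ee_rot": TCP orientation; "contact_force": force on the tool from outside, world axes, zero at the start; "wrist_torque": the same for the moment, N m; "finger_gap": finger opening in mm; "finger_force": force on a finger pad.
Only numpy, scipy, OpenCV 4.12 (cv2) and the standard library are available. Lean on these libraries where they do the work, as an engineer would, in place of code of your own. Each camera call takes 0.05 s, during which the arm holds its last target. There are 200 camera calls.

## Working session

There is one attempt and no reset: what is moved stays moved. The work goes in short steps, Python scripts to look and compute and a tool call to move; the robot and the scene stay as the last step left them, time stands still between calls to the robot, and variables do not carry over. Pictures are saved under pics/ and viewed, at most 10 in all, crops included, and the job is handed in when it is done.

Besides the shell and the picture viewer there is one more tool, called after "Request:" as a command line: name --argument value ..., lists and objects as JSON in quotes. jog_arm: Moves the arm, as the interface text tells. Its arguments: {"type":"object","properties":{"motion":{"type":"array","items":{"type":"array","items":{"type":"array","items":{"type":"number"}}}},"grip_force":{"type":"number"}},"required":["motion"]}

```bash
mkdir -p pics; python3 - <<'E'
from plant import r,cams,job
import cv2,numpy as np
print(r.state(), r.tcp_to_tips)
for n in("side","top"):
    d=cams.grab_frame(n); cv2.imwrite(f"pics/{n}0.png",cv2.resize(d["frame"][:,:,::-1],(800,600),interpolation=cv2.INTER_CUBIC))
    cv2.imwrite(f"raw_{n}.png",d["frame"][:,:,::-1]); np.savez(f"cal_{n}.npz",K=d["intrinsics"],T=d["T"]); print({k:v for k,v in d.items() if k!="frame"})
E
```

```text
{'clock': 0.0, 'joint_positions': array([ 1.42508520e+00,  3.59385689e-01,  1.10970656e-02, -3.16737535e-04,
       -1.22408100e+00, -2.88062564e-01]), 'joint_velocities': array([-0.00035746,  0.00100716, -0.00023688,  0.00010506,  0.00059726,
       -0.00087484]), 'effort': array([-3.95219777e-04, -5.82717597e+01,  2.93045783e+01,  6.99737549e+00,
        6.94096714e-03, -1.48094314e-04]), 'eef_pos': array([283.5662147 , 612.06682843, 239.64607823]), 'ee_rot': array([ 7.95245578e-04,  9.76560182e-01, -2.15243050e-01, -9.25825022e-05]), 'contact_force': array([-0.65087496, -0.43042212, -0.81998675]), 'wrist_torque': array([-0.04152069, -0.02860288, -0.02139621]), 'finger_force': 0.0, 'finger_gap': 87.81321241070145} 14.0
{'intrinsics': array([[465.62803165,   0.        , 254.90703997],
       [  0.        , 465.62803165, 189.41096347],
       [  0.        ,   0.        ,   1.        ]]), 'T': array([[ 9.14310060e-01,  2.28993921e-01, -3.34064212e-01,
         1.54969096e+02],
       [-4.04955706e-01,  5.02763948e-01, -7.63701047e-01,
        -1.01209284e+03],
       [-6.92745504e-03,  8.33540759e-01,  5.52414530e-01,
         8.45717823e+02],
       [ 0.00000000e+00,  0.00000000e+00,  0.00000000e+00,
         1.00000000e+00]])}
{'intrinsics': array([[434.43498978,   0.        , 262.3490271 ],
       [  0.        , 434.43498978, 191.63239194],
       [  0.        ,   0.        ,   1.        ]]), 'T': array([[ 2.22794065e-02,  9.83193169e-01, -1.81203810e-01,
         4.37873022e+02],
       [-9.99709304e-01,  2.35802770e-02,  5.02769369e-03,
        -2.72493089e+00],
       [ 9.21603013e-03,  1.81039121e-01,  9.83432713e-01,
         1.11965885e+03],
       [ 0.00000000e+00,  0.00000000e+00,  0.00000000e+00,
         1.00000000e+00]])}
```

View pics/side0.png

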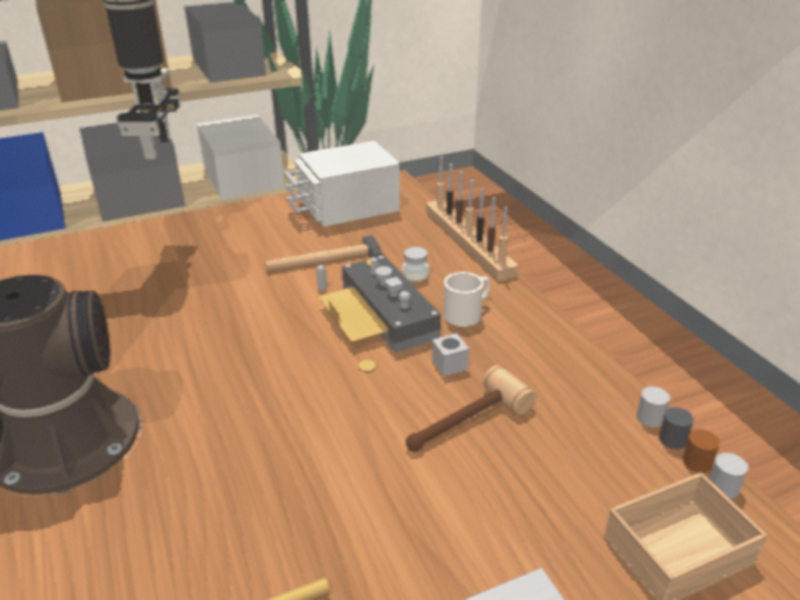

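View pics/top0.png

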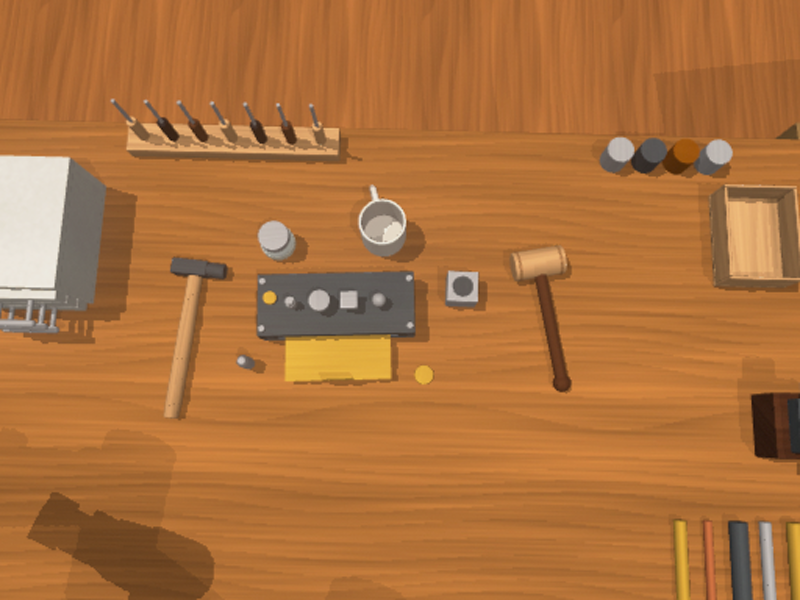

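The top view shows the die set at about (335,303). Its punches, left to right, are slim, wide (319,299), square (348,299) and ball (378,299). The sheet is at about (338,360) with its tab at the near edge. I'll measure these more finely.

```bash
cat > h.py <<'E'
import numpy as np,cv2
def cal(n):
    d=np.load(f"cal_{n}.npz"); return d["K"],d["T"]
def plane(n,uv,z):
    K,T=cal(n); uv=np.atleast_2d(uv).astype(float)
    c=np.c_[(uv[:,0]-K[0,2])/K[0,0],-(uv[:,1]-K[1,2])/K[1,1],-np.ones(len(uv))]
    d=c@T[:3,:3].T; o=T[:3,3]; return o+d*((z-o[2])/d[:,2])[:,None]
def proj(n,p):
    K,T=cal(n); c=(np.atleast_2d(p)-T[:3,3])@T[:3,:3]
    return np.c_[K[0,2]-K[0,0]*c[:,0]/c[:,2],K[1,2]+K[1,1]*c[:,1]/c[:,2]]
E
python3 - <<'E'
from h import *
t=cv2.imread("raw_top.png"); s=cv2.imread("raw_side.png")
cv2.imwrite("pics/topc.png",cv2.resize(t[165:255,150:280],None,fx=6,fy=6,interpolation=cv2.INTER_CUBIC))
cv2.imwrite("pics/sidec.png",cv2.resize(s[150:240,190:300],None,fx=6,fy=6,interpolation=cv2.INTER_CUBIC))
hsv=cv2.cvtColor(t,cv2.COLOR_BGR2HSV)
m=cv2.inRange(hsv,(18,140,120),(35,255,255)); n,l,st,ce=cv2.connectedComponentsWithStats(m)
for i in range(1,n):
    if st[i,4]>15 and 140<ce[i,0]<300 and 160<ce[i,1]<260: print("brass",st[i],ce[i])
m=cv2.inRange(hsv,(0,0,150),(180,60,255)); n,l,st,ce=cv2.connectedComponentsWithStats(m)
for i in range(1,n):
    if 160<ce[i,0]<270 and 170<ce[i,1]<215: print("grey",st[i],ce[i],plane("top",ce[i],90).round(1),plane("top",ce[i],58).round(1))
E
```

```text
brass [168 186   9   9  59] [172.06779661 190.11864407]
brass [ 182  214   69   30 1916] [215.86743215 228.71607516]
brass [265 234  12  12 114] [270.69298246 239.40350877]
grey [260 176   4   4  11] [261.45454545 177.36363636] [[662.7  -5.   90. ]] [[669.7  -5.1  58. ]]
grey [166 178   4   4  12] [167.5 179.5] [[651.9 221.9  90. ]] [[658.6 228.9  58. ]]
grey [198 186  13  13 136] [203.80147059 191.74264706] [[623.9 132.9  90. ]] [[629.7 137.1  58. ]]
grey [218 186  11  11 111] [222.90990991 191.30630631] [[626.1  87.   90. ]] [[632.   89.8  58. ]]
grey [239 188   6   7  38] [241.5 191. ] [[627.9  42.3  90. ]] [[633.8  43.7  58. ]]
grey [182 190   6   6  26] [184.57692308 192.23076923] [[621.6 179.   90. ]] [[627.4 184.7  58. ]]
grey [261 206   4   4  10] [262.1 207.7] [[588.5  -8.3  90. ]] [[593.2  -8.4  58. ]]
grey [165 208   4   4  12] [166.66666667 209.75      ] [[578.2 219.3  90. ]] [[582.5 226.3  58. ]]
```

View pics/topc.png

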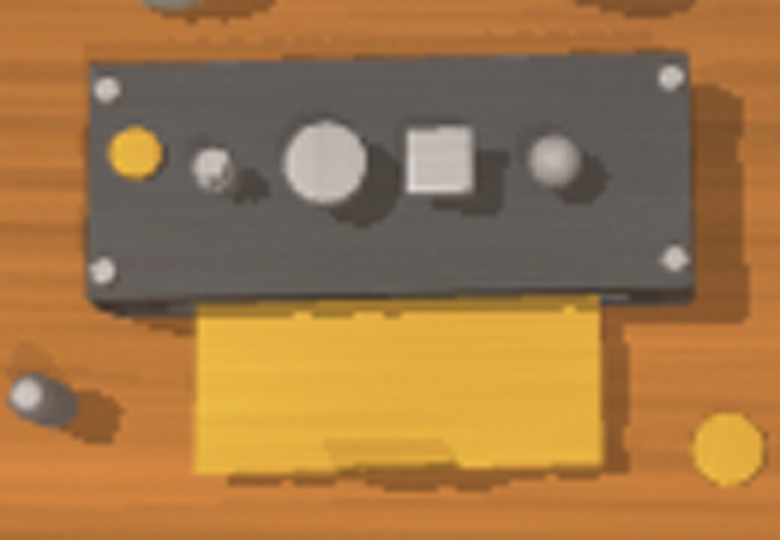

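View pics/sidec.png

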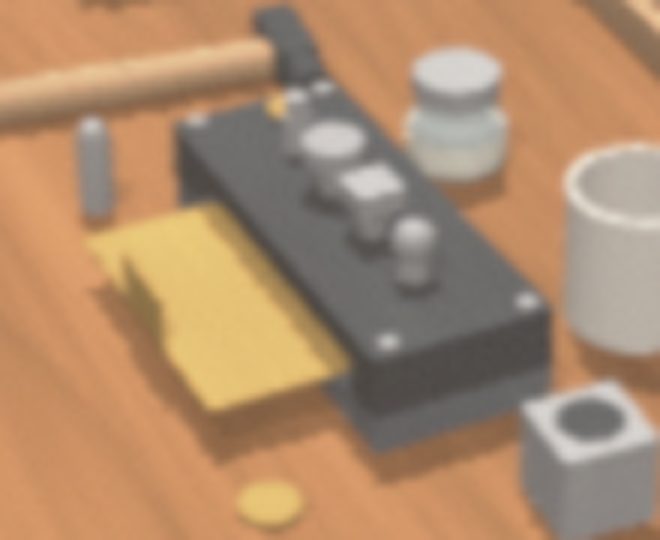

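```bash
python3 - <<'E'
from h import *
c=np.array([[195,474],[605,467],[325,440],[445,442],[340,467],[460,464]])/6+[149.58+0,164.58]
z=[26,26,54,54,24,24]
yaw=.0465; o=np.array([626.,110.4]); R=np.array([[np.cos(yaw),-np.sin(yaw)],[np.sin(yaw),np.cos(yaw)]])
for p,h in zip(c,z):
    w=plane("top",p,h)[0]; print(p.round(1),w.round(1),((w[:2]-o)@R).round(1))
# side-view cross check: predicted pixel of the square top, against mask centroid
s=cv2.imread("raw_side.png")
for dy in(-69,-23,23,69): 
    w=np.r_[o+R@[0,dy],88.5]; q=proj("side",w)[0]; print(dy,w.round(1),q.round(1),((q-[190,150])*6).round(0))
for x in(-143,-113):
  w=np.r_[o+R@[x+15,0],54]; print("tab top feed15",(proj("side",w)[0]-[190,150])*6); break
print("square side ray",plane("side",np.array([372,183])/6+[189.58,149.58],89).round(1))
E
```

```text
[182.1 243.6] [502.5 189.4  26. ] [-119.7   84.7]
[250.4 242.4] [509.3  18.7  26. ] [-120.8  -86.2]
[203.7 237.9] [515.8 132.4  54. ] [-109.    27.1]
[223.7 238.2] [516.2  83.6  54. ] [-111.   -21.7]
[206.2 242.4] [506.9 129.4  24. ] [-118.    24.5]
[226.2 241.9] [509.3  79.4  24. ] [-118.   -25.6]
-69 [629.2  41.5  88.5] [259. 187.] [414. 222.]
-23 [627.1  87.4  88.5] [252.2 179.6] [373. 178.]
23 [624.9 133.4  88.5] [245.6 172.6] [334. 136.]
69 [622.8 179.3  88.5] [239.4 165.9] [296.  95.]
tab top feed15 [125.1160877  276.21897478]
square side ray [[624.1  85.1  89. ]]
```

Request:
jog_arm --motion '[[[0,0,-0.3,0.65,0.66,0,0],[0,0,-0.6,1.3,1.32,0,0],[0,0,-0.9,1.95,1.98,0,0],[0,0,-1.2,2.6,2.64,0,0],[0,0,-1.5,3.25,3.3,0,0],[0,0,-1.8,3.9,3.96,0,0],[0,0,-2.1,4.55,4.62,0,0],[0,0,-2.4,5.2,5.28,0,0],[0,0,-2.75,5.85,5.94,0,0],[0,0,-2.75,6.33,6.42,0,0]]]' --grip_force 10

```text
clock: 1.35
eef_pos: [466.5, 101.2, 240.5]
ee_rot: [-0.0, 1.0, 0.023, -0.0]
contact_force: [0.5, 2.0, 0.1]
finger_gap: 1.0
finger_force: 0.0
```

Request:
jog_arm --motion '[[[0,0,0,0,0,0.6,0],[0,0,0,0,0,1.2,0],[0,0,0,0,0,1.8,0],[0,0,0,0,0,2.4,0],[0,0,0,0,0,2.9,0],[0,0,0,0,0,3.2,0],[0,0,0,0,0,3.2,0]]]'

```text
clock: 2.22
eef_pos: [465.4, 102.6, 47.3]
ee_rot: [0.001, 1.0, 0.023, -0.002]
contact_force: [-0.6, -0.4, 0.5]
finger_gap: 0.5
finger_force: 0.0
```

```bash
python3 - <<'E'
from plant import r,cams
import cv2
s=r.state(); print(s["eef_pos"],s["contact_force"],s["ee_rot"])
t=cams.grab_frame("side")["frame"][:,:,::-1]
cv2.imwrite("pics/s1.png",cv2.resize(t[130:250,160:310],None,fx=5,fy=5,interpolation=cv2.INTER_CUBIC))
E
```

```text
[465.38084362 102.55889753  47.25185956] [-0.58994988 -0.43742874  0.49465772] [ 9.76381484e-04  9.99734444e-01  2.29727749e-02 -1.52940971e-03]
```

View pics/s1.png

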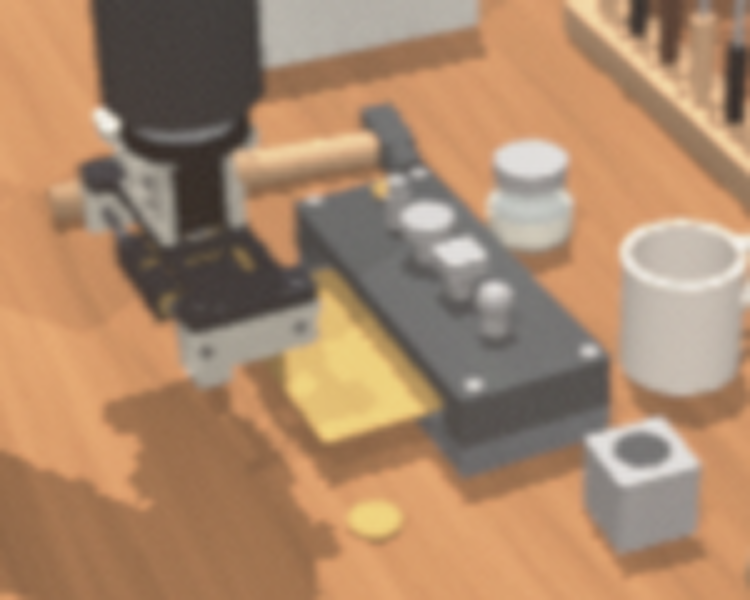

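The arm is behind the tab and clear of everything. The sheet is in view at about (340,360) and the punches are untouched. Next is the approach and push.

Request:
jog_arm --motion '[[[0,0,0,0.2,0,0,0],[0,0,0,0.4,0,0,0],[0,0,0,0.48,0,0,0],[0,0,0,0.56,0,0,0],[0,0,0,0.64,0,0,0],[0,0,0,0.72,0,0,0],[0,0,0,0.8,0,0,0]]]'

```text
clock: 3.15
eef_pos: [514.5, 105.3, 48.5]
ee_rot: [0.0, 1.0, 0.023, -0.0]
contact_force: [-1.5, -0.5, 1.5]
finger_gap: 0.6
finger_force: 1.1
```

Request:
jog_arm --motion '[[[0,0,0,0.08,0,0,0],[0,0,0,0.16,0,0,0],[0,0,0,0.22,0,0,0],[0,0,0,0.26,0,0,0],[0,0,0,0.28,0,0,0],[0,0,0,0.28,0,0,0]]]'

```text
clock: 3.9
eef_pos: [531.3, 106.4, 48.5]
ee_rot: [-0.0, 1.0, 0.023, 0.0]
contact_force: [-0.3, -0.5, -1.0]
finger_gap: 0.5
finger_force: 0.5
```

Request:
jog_arm --motion '[[[0,0,0,0.03,0,0,0],[0,0,0,0.06,0,0,0],[0,0,0,0.08,0,0,0],[0,0,0,0.1,0,0,0]]]'

```text
clock: 4.4
eef_pos: [536.3, 106.5, 48.5]
ee_rot: [0.0, 1.0, 0.023, -0.001]
contact_force: [-10.3, 2.7, 7.4]
finger_gap: 0.5
finger_force: 4.9
```

Request:
jog_arm --motion '[[[0,0,0,0.01,0,0,0],[0,0,0,0.02,0,0,0],[0,0,0,0.03,0,0,0]]]'

```text
clock: 4.78
eef_pos: [536.4, 106.5, 48.5]
ee_rot: [0.0, 1.0, 0.023, -0.002]
contact_force: [-16.4, 5.6, 11.2]
finger_gap: 0.7
finger_force: 7.7
```

The force climbs while the position holds at 536.4, so the stop has been reached. I'll back off and check.

Request:
jog_arm --motion '[[[0,0,0,-0.2,0,0,0],[0,0,0,-0.6,0,0,0],[0,0,0,-0.7,0,-0.6,0],[0,0,0,-0.7,0,-1.4,0],[0,0,0,-0.7,0,-2.2,0],[0,0,0,-0.7,0,-2.2,0]]]'

```text
clock: 5.52
eef_pos: [499.6, 106.0, 185.0]
ee_rot: [-0.002, 1.0, 0.023, 0.004]
contact_force: [0.3, -0.1, -0.2]
finger_gap: 0.4
finger_force: 0.0
```

```bash
python3 - <<'E'
from plant import r,cams
import cv2
s=r.state(); print(s["eef_pos"],s["contact_force"])
t=cams.grab_frame("side")["frame"][:,:,::-1]
cv2.imwrite("pics/s2.png",cv2.resize(t[150:240,190:300],None,fx=6,fy=6,interpolation=cv2.INTER_CUBIC))
from h import *
o=np.array([626.,110.4]);y=.0465;R=np.array([[np.cos(y),-np.sin(y)],[np.sin(y),np.cos(y)]])
for f in(55,60,65): print(f,((proj("side",[np.r_[o+R@[-143+f,yy],z] for yy,z in((85,26),(-85,26),(25,54),(-25,54))])-[190,150])*6).round(0).tolist())
E
```

```text
[499.62517859 106.00757651 184.9893484 ] [ 0.27154004 -0.14286613 -0.15257878]
55 [[138.0, 221.0], [269.0, 389.0], [179.0, 232.0], [218.0, 281.0]]
60 [[147.0, 218.0], [279.0, 387.0], [188.0, 229.0], [227.0, 278.0]]
65 [[155.0, 216.0], [288.0, 384.0], [197.0, 227.0], [236.0, 276.0]]
```

View pics/s2.png

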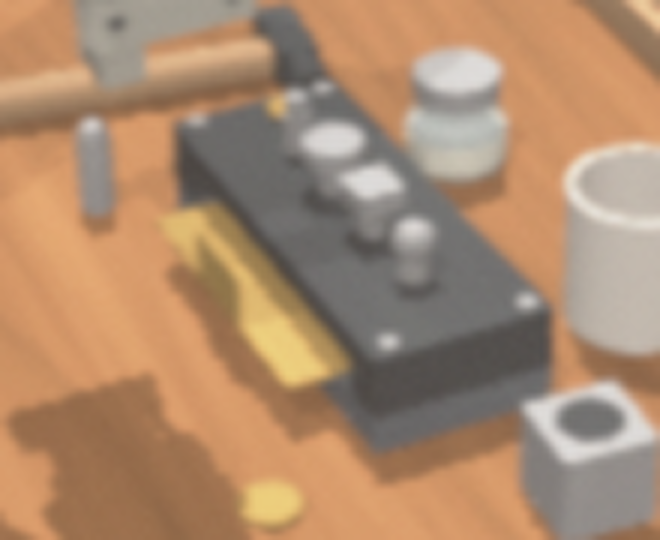

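The tab corners at (200,235) and (237,280), the sheet corner at (290,388) and the left corner at (160,216) match the prediction for feed 65, so the sheet is home. Now I'll move over the square punch.

Request:
jog_arm --motion '[[[0,0,0,0.6,0.12,0,0],[0,0,0,1.2,0.24,0,0],[0,0,0,1.8,0.36,0,0],[0,0,0,2.09,0.41,0,0],[0,0,0,2.09,0.41,0,0],[0,0,0,2.09,0.41,0,0]]]'

```text
clock: 6.32
eef_pos: [622.5, 85.8, 179.5]
ee_rot: [0.0, 1.0, 0.023, -0.001]
contact_force: [-0.1, 0.8, 0.3]
finger_gap: 0.5
finger_force: 0.0
```

Request:
jog_arm --motion '[[[0,0,0,0,0,0.4,0],[0,0,0,0,0,0.8,0],[0,0,0,0,0,1.05,0],[0,0,0,0,0,1.15,0],[0,0,0,0,0,1.15,0]]]'

```text
clock: 6.95
eef_pos: [623.4, 86.0, 111.7]
ee_rot: [0.0, 1.0, 0.023, 0.0]
contact_force: [-0.2, 0.3, 0.0]
finger_gap: 0.1
finger_force: 0.0
```

```bash
python3 - <<'E'
from plant import r,cams
import cv2,numpy as np
s=r.state(); print(s["eef_pos"],s["contact_force"])
t=cams.grab_frame("side")["frame"][:,:,::-1]
u=cams.grab_frame("top")["frame"][:,:,::-1]
f=lambda a:cv2.resize(a,(390,480),interpolation=cv2.INTER_CUBIC)
cv2.imwrite("pics/s3.png",np.hstack([f(t[140:220,220:285]),f(u[165:245,190:255])]))
E
```

```text
[623.41513642  86.02429537 111.73166841] [-0.16641008  0.26929942  0.00136971]
```

View pics/s3.png

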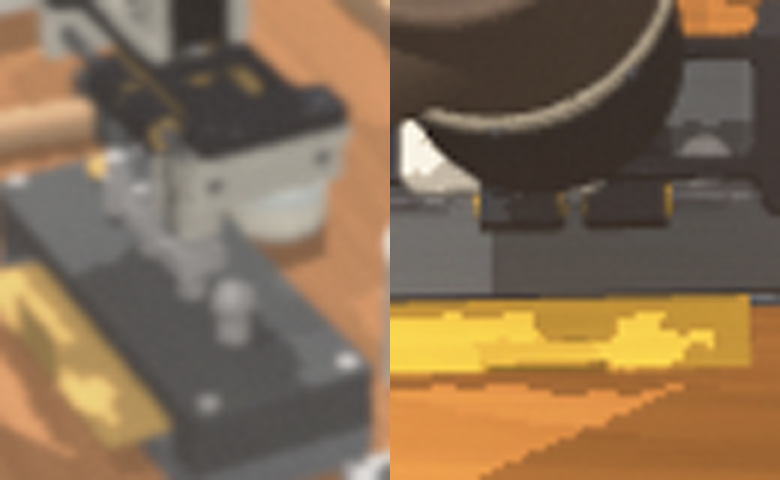

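The fingers are just above the square head, with the wide and ball punches clear on either side. Now I'll press slowly.

Request:
jog_arm --motion '[[[0,0,0,0.04,-0.01,0,0],[0,0,0,0.04,-0.01,0.08,0],[0,0,0,0.04,-0.01,0.12,0],[0,0,0,0.04,-0.01,0.15,0],[0,0,0,0.04,-0.01,0.18,0],[0,0,0,0.04,-0.01,0.2,0]]]'

```text
clock: 7.8
eef_pos: [625.6, 86.5, 99.6]
ee_rot: [0.0, 1.0, 0.023, -0.0]
contact_force: [-1.7, -1.2, 2.4]
finger_gap: 0.6
finger_force: 1.4
```

Request:
jog_arm --motion '[[[0,0,0,0,0,0.02,0],[0,0,0,0,0,0.04,0],[0,0,0,0,0,0.06,0],[0,0,0,0,0,0.08,0],[0,0,0,0,0,0.1,0]]]'

```text
clock: 8.43
eef_pos: [625.7, 86.6, 93.4]
ee_rot: [0.0, 1.0, 0.023, -0.0]
contact_force: [-1.3, -0.3, 2.6]
finger_gap: 0.5
finger_force: 1.4
```

Request:
jog_arm --motion '[[[0,0,0,0,0,0.02,0],[0,0,0,0,0,0.03,0],[0,0,0,0,0,0.04,0],[0,0,0,0,0,0.05,0]]]'

```text
clock: 8.93
eef_pos: [625.8, 86.6, 90.5]
ee_rot: [0.0, 1.0, 0.023, -0.0]
contact_force: [-2.6, -0.5, 2.9]
finger_gap: 0.5
finger_force: 1.4
```

Request:
jog_arm --motion '[[[0,0,0,0,0,0.01,0],[0,0,0,0,0,0.01,0]]]'

```text
clock: 9.18
eef_pos: [625.8, 86.6, 90.3]
ee_rot: [0.0, 1.0, 0.023, 0.0]
contact_force: [-2.6, -0.8, 4.8]
finger_gap: 0.6
finger_force: 2.7
```

Request:
jog_arm --motion '[[[0,0,0,0,0,0.01,0],[0,0,0,0,0,0.01,0]]]'

```text
clock: 9.43
eef_pos: [625.8, 86.6, 90.3]
ee_rot: [0.0, 1.0, 0.023, 0.0]
contact_force: [-5.5, -1.1, 9.4]
finger_gap: 0.5
finger_force: 4.7
```

Request:
jog_arm --motion '[[[0,0,0,0,0,0.01,0],[0,0,0,0,0,0.01,0]]]'

```text
clock: 9.68
eef_pos: [625.9, 86.6, 90.2]
ee_rot: [0.0, 1.0, 0.023, 0.0]
contact_force: [-5.8, -1.0, 13.7]
finger_gap: 0.4
finger_force: 6.7
```

The punch has bottomed: TCP z is 90.2, so the tips are at 76, and the force is rising with no motion. I'll withdraw straight up.

Request:
jog_arm --motion '[[[0,0,0,0,0,-0.05,0],[0,0,0,0,0,-0.4,0],[0,0,0,0,0,-1.0,0],[0,0,0,0,0,-1.7,0],[0,0,0,-0.6,0,-2.2,0],[0,0,0,-1.4,0,-2.5,0],[0,0,0,-2.2,0,-2.5,0],[0,0,0,-2.8,0,-2.5,0],[0,0,0,-2.8,0,-2.5,0]]]'

```text
clock: 10.8
eef_pos: [456.5, 78.9, 239.5]
ee_rot: [-0.001, 1.0, 0.024, 0.001]
contact_force: [0.2, 0.4, 0.5]
finger_gap: 0.7
finger_force: 0.0
```

```bash
python3 - <<'E'
from plant import r,cams
import cv2,numpy as np
s=r.state(); print(s["clock"],s["eef_pos"],s["contact_force"])
t=cams.grab_frame("side")["frame"][:,:,::-1]
cv2.imwrite("pics/s4.png",cv2.resize(t[150:240,190:300],None,fx=6,fy=6,interpolation=cv2.INTER_CUBIC))
E
```

```text
10.8 [456.45307972  78.91184814 239.47519979] [0.24778249 0.36747605 0.53529923]
```

View pics/s4.png

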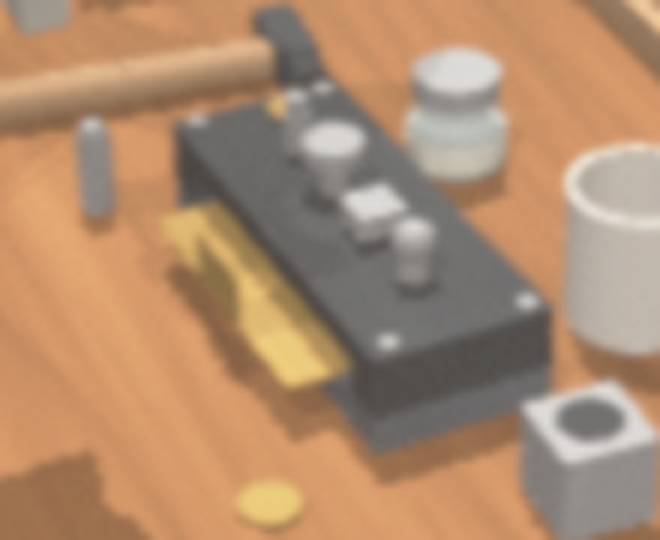

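The square punch's top is now lower, at (373,203) where it was at (372,183). The sheet is still home, and the other punches and the loose items haven't moved.

```bash
python3 -c "
from plant import job
print(job.job_done())"
```

```text
the job is handed in; nothing more can be done
None
```

The brass sheet is fully home against the rear stop, the square punch is pressed down onto it, the arm is withdrawn clear, nothing else in the last camera view had moved, and the job is handed in at about 11 s.

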